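# Load a frozen pizza into the oven drawer of an opened vending machine

### The arm

A 7-joint arm with a two-finger parallel gripper is mounted at the origin on the work surface. World frame = base frame: x ahead of the robot, y to its left, z up, the work surface at z = 0. Lengths are in m, angles in rad, forces in N, time in s.
With the tool pointing down it reaches from about 0.425 to 0.825 m from the base axis. Payload 3.6 kg.
Tool frame: the origin (TCP) lies midway between the tips of the shut fingers; the grasp point (between the pads) lies tcp_to_grasp behind it (tcp_to_grasp is the distance from the TCP to the grasp point, in m); z points along the fingers, y is the line along which they close (so a half turn about z gives the same grasp; the last joint's range is limited). The gripper opens to 93 mm and grips with 3 to 60 N. Pads are 15 mm wide; open, the fingers measure 128 mm over their backs; the gripper's body (75 mm by 188 mm) begins 65 mm behind the grasp point.
Start: joints at [-1.131, 0.615, -0.013, 1.423, 0.008, 1.103, -0.04], TCP at [0.292, 0.58, 0.219] pointing down, gripper open.
Joint ranges: [-3.12, 3.12], [-0.3, 2.06], [-1.34, 1.32], [0.26, 2.42], [-1.36, 4.5], [0.01, 1.98], [-2.84, 2.84]. Speed limits (rad/s): [2.79, 2.79, 3.14, 3.14, 3.14, 3.14, 3.14].

### API

Orientations are given as [roll, pitch, yaw] about the fixed x, y, z axes, in that order (R = Rz(yaw) Ry(pitch) Rx(roll)).
In Python, from rig import * gives the robot as it stands.
- The arm moves only by the tool send_rows, never from a script. Its arguments are lists of equal length, an entry for each row: "offset": the shift along the tool's x, y, z scaled (see below), a list of three; "rotation": the turn, a rotation vector about the tool's x, y, z scaled (see below), a list of three. A call has 1 to 12 rows; each row is the pose to reach, as a shift and turn from the pose commanded when the call began, along the tool's axes at that moment, turning the shorter way round; what a row does not reach only later rows make up. The controller multiplies each number of a shift by 0.12 m and each number of a turn by 180 degrees. A row lasts 1/10 s, in which the tool goes at most 50 mm and 8.59 degrees, less where a joint would pass 70% of its speed; a pose out of reach is approached as far as the arm can. A call with a number of a shift or a turn outside -1 to 1 is refused whole. A call with a gripper value outside its range is refused whole. "gripper" is the closure, from -1 (fully open) to 1 (shut), so that 0 is half open, set as the call begins (left out, the last holds). The fingers move at their own pace and stop on an object; the grip force is fixed at half the most. Time passes only in rows, so rows that repeat a pose let the fingers close. It gives the time, the measured TCP pose, the force, the opening and the grip force at its end, in the units of the state.
- sense(): the state, without advancing time (a new reading comes with each control period).
- capture(name): name is "scene" or "top" or "wrist"; returns a dict with "color" (400x640x3 uint8, red, green, blue), "camera_matrix" (3x3 intrinsics, pixels), "pose" (4x4, takes a point from camera to world coordinates); the wrist camera has in their place "tool_from_camera" (4x4, takes a point from camera to tool coordinates, whose origin is the TCP and whose axes are the flange's). Camera axes: x right, y down, z forward; pixel columns grow to the right and rows downward; lengths in m; the calibration is good to about 2 mm. A picture is of the moment at which its call begins: read the wrist's pose just before it. There is no depth.
- finish_job(): hands the job in; it is judged then, once.
The state is a dict: "t": time; "joints": joint angles; "dq": joint speeds; "effort": joint torques, N m; "tool_pos": TCP position; "tool_rot": TCP orientation; "contact_force": force on the tool from outside, world axes, zero at the start; "ft_torque": the same for the moment, N m; "opening": opening from 0.0 (shut) to 1.0 (fully open); "finger_force": force on a finger pad.
Only numpy, scipy, OpenCV 4.12 (cv2) and the standard library are available. Lean on these libraries where they do the work, as an engineer would, in place of code of your own. Each camera call takes 0.05 s, during which the arm holds its last target. There are 200 camera calls.

### The job

Load the frozen pizza for a test bake: slide the turner under it on the tray, carry it over level on the blade without the gripper or arm touching it, and lower it gently (no drop) into the drawn-out oven carriage so that it lies flat on both ledges, wholly inside the carriage walls. Draw the turner out, lay it flat on the bare bench, and push the loaded carriage fully home. Leave the drink can, the bottle, the spiral motor and the stack of cartons where they are.

Things in the scene. Friction and masses are not known exactly. Their poses are not given: they have to be found in the camera images.
- pizza_center (a point): Frozen snack pizza, a rigid disc 140 mm across and 16 mm thick, 110 to 220 g, lying on the tray; this point is its centre, half-way up (8 mm over its underside), z up. Its lower edge is bevelled: the flat underside is 126 mm across and the bevel reaches full width 6 mm up.
- tray_floor (a point): Fixed plain steel tray, 200 mm deep (x), 180 mm wide (y), floor 4 mm thick; this point is the centre of the floor's upper face. Walls 2 mm thick rise 12 mm over the floor at both sides and the back (+x, inner face 98 mm from here); the front (-x) edge is open, level with the floor. x points from open front to back: the way to slide the turner in. The pizza slides back till the back wall stops it.
- turner_grip (a point): Steel turner (spatula), 243 mm long, 200 g, lying flat on the bench. Point on its handle, half-way up and across: black handle 100 mm long, 24 wide, 22 high, level, reaching 42 mm ahead and 58 mm behind this point, which is 55 mm above the blade's underside and 185 mm behind the blade's front edge. x points from the handle to the blade's tip, z up.
- turner_blade (a point): Centre of the underside of the turner's blade, 130 mm ahead of turner_grip and 55 mm below it: flat steel, 110 mm long (x, tip at +x), 84 mm wide, 2 mm thick. Behind it a 22 mm wide neck runs on level for 15 mm, then climbs steeply to the handle.
- carriage_seat (a point): Black oven carriage, U-shaped, open at the front (-x). Point at the middle of the pizza's place, at the top of its two ledges, 34 mm over the bench; x points the way it slides home. Ledges: 52 to 78 mm either side of the middle, 3 mm thick, from 90 mm before to 80 mm past here, open between. Side walls (inner faces 78 mm out) and rear wall (80 mm past) rise 16 mm over the ledges.
- oven: Fixed steel oven pan under the carriage, 300 mm (x) by 210 mm, 4 mm thick; origin at the centre of its underside, x as carriage_seat, which lies 40 mm before it (-x) when drawn out. Side walls to 34 mm height at 98 to 102 mm out, back plate 90 mm high, front open. Between the ledges lie only heating rods, tops 12 mm over the bench: the turner has room there below the ledges, and out to the front.
- tab_left (a point): Centre of the front face of the upright push tab on the front end of the carriage's +y side: plain black tab 29 mm wide (y), from 31 to 75 mm over the bench; this point is 62 mm over the bench, 94 mm before and 66.5 mm to the side of carriage_seat. Axes as carriage_seat.
- tab_right (a point): The same tab on the carriage's -y side.
- carriage (a joint): Slide of the carriage in m: 0 fully drawn out, 0.08 fully home against its stop. It starts at 0 to 0.015, moves with about 3 N of friction and stays where it is left; pushing either tab will do.
- can: Bystander: closed metal drink can standing upright, 66 mm across, 115 mm high, 350 g; origin at the centre of its underside.
- bottle: Bystander: full bottle standing upright, 64 mm across, 200 mm high, 500 g; origin at the centre of its underside.
- spiral: Bystander: vending spiral with its gearmotor, lying on the bench, 220 mm long (x), 80 mm wide, 85 mm high, 600 g; origin on its underside, motor box at the -x end, centred 85 mm from the origin, the 70 mm wide coil from there to 110 mm on the +x side.
- cartons_stack: Bystander: stack of three flat cardboard pizza cartons, 188 mm by 186 mm, 98 mm high, 500 g; origin at the centre of its underside.

How it is judged:
By the outcome, as a careful person would: the job done as asked, in the order asked, and still so for the second after the job is handed in, with the robot touching nothing.
It also fails if it takes over 70 s, if anything falls off the work surface, if the arm or the gripper's body presses on something with over 40 N, if the wrist force passes 120 N, or if a joint passes its speed limit or range.

## Working session

There is one attempt and no reset: what is moved stays moved. The work goes in short steps, Python scripts to look and compute and a tool call to move; the robot and the scene stay as the last step left them, time stands still between calls to the robot, and variables do not carry over. Pictures are saved under pics/ and viewed, at most 10 in all, crops included, and the job is handed in when it is done.

Besides the shell and the picture viewer there is one more tool, called after "Emit:" as name(argument=value, ...) on one line, values as JSON. send_rows: Moves the arm, as the interface text tells. Shifts and turns lie within -1 to 1; 1 stands for 0.12 m of shift or 180 degrees of turn. Its arguments: {"type":"object","properties":{"offset":{"type":"array","items":{"type":"array","items":{"type":"number","minimum":-1,"maximum":1}}},"rotation":{"type":"array","items":{"type":"array","items":{"type":"number","minimum":-1,"maximum":1}}},"gripper":{"type":"number"}},"required":["offset","rotation"]}

```bash
mkdir -p pics; ls
python3 - <<'E'
from rig import *
import cv2, numpy as np
s=sense(); print(s)
for n in ("scene","top"):
    c=capture(n); cv2.imwrite(f"pics/{n}0.png",c["color"][:,:,::-1]); print(n,c["camera_matrix"].tolist(),np.round(c["pose"],4).tolist())
    np.savez(f"{n}0.npz",**c)
c=capture("wrist"); print(c["tool_from_camera"],c["camera_matrix"])
import rig; print([k for k in dir(rig) if k[0]!='_'])
try: print(tcp_to_grasp)
except Exception as e: print(e)
E
```

```text
pics
{'t': 0.0, 'joints': array([-1.13050923,  0.61588119, -0.0125759 ,  1.42489296,  0.00812495,
        1.10341951, -0.04042557]), 'dq': array([-0.00036755,  0.0008112 ,  0.00021465,  0.00183428,  0.00140889,
        0.0008524 , -0.00121028]), 'effort': array([-1.58673520e-04, -4.58922815e+01,  2.08927025e-01, -1.65740454e+01,
       -6.11523609e-02,  2.03823717e-02,  2.17057377e-04]), 'tool_pos': array([0.29217204, 0.57974009, 0.21750797]), 'tool_rot': array([-3.13904358e+00,  8.25985314e-05,  2.67482477e+00]), 'contact_force': array([-1.21373815,  0.09092368,  0.69648593]), 'ft_torque': array([ 0.0440278 , -0.00832935,  0.05289069]), 'finger_force': 0.0, 'opening': 1.0019767007509848}
scene [[424.6487138924976, 0.0, 331.4131706561591], [0.0, 424.6487138924976, 197.50142737443744], [0.0, 0.0, 1.0]] [[0.0391, 0.8553, -0.5166, 1.486], [0.9992, -0.0361, 0.0157, -0.0287], [-0.0052, -0.5168, -0.8561, 1.5562], [0.0, 0.0, 0.0, 1.0]]
top [[492.6468566464792, 0.0, 320.48388698098773], [0.0, 492.6468566464792, 195.36818434481117], [0.0, 0.0, 1.0]] [[0.0263, -0.9972, 0.07, 0.4565], [-0.9995, -0.0275, -0.0153, 0.0053], [0.0172, -0.0696, -0.9974, 1.7843], [0.0, 0.0, 0.0, 1.0]]
[[ 9.68686899e-04 -9.69679306e-01 -2.44379019e-01  6.71058991e-02]
 [ 9.99999213e-01  7.44340030e-04  1.01037730e-03 -1.51612745e-03]
 [-7.97840869e-04 -2.44379805e-01  9.69679264e-01 -1.66313144e-01]
 [ 0.00000000e+00  0.00000000e+00  0.00000000e+00  1.00000000e+00]] [[320.38572645   0.         317.85581819]
 [  0.         320.38572645 200.20004126]
 [  0.           0.           1.        ]]
['MotionError', 'capture', 'finish_job', 'sense', 'tcp_to_grasp']
0.0188
```

View pics/top0.png

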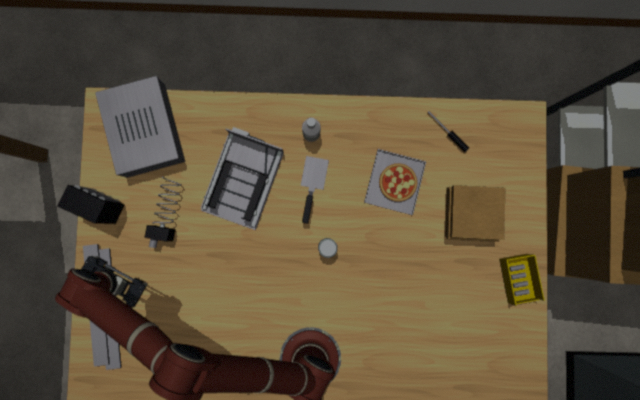

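View pics/scene0.png

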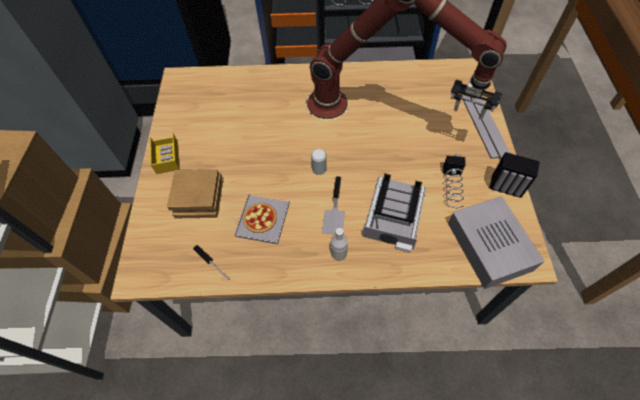

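Top view: turner handle ≈(308,207), blade ≈(316,172), pizza ≈(397,182), tray about (396,182), carriage/oven ≈(243,180), can (328,249), bottle (311,128). I'll enlarge this region.

```bash
cat > h.py <<'E'
from rig import *
import cv2, numpy as np
from scipy.spatial.transform import Rotation as R
def cam(n):
    s=sense(); c=capture(n); K=c["camera_matrix"]
    if n=="wrist":
        T=np.eye(4); T[:3,:3]=R.from_euler('xyz',s["tool_rot"]).as_matrix(); T[:3,3]=s["tool_pos"]
        P=T@c["tool_from_camera"]
    else: P=c["pose"]
    return c["color"],K,P
def ray(px,z,K,P):
    px=np.atleast_2d(px).astype(float)
    d=np.c_[(px-K[[0,1],[2,2]])/K[[0,1],[0,1]],np.ones(len(px))]@P[:3,:3].T
    o=P[:3,3]; return (o+d*((z-o[2])/d[:,2])[:,None])[:,:2]
def ld(f):
    c=np.load(f); return c["color"],c["camera_matrix"],c["pose"]
def rel(p,rpy):  # target world pose -> send_rows units from current sensed pose
    s=sense(); R0=R.from_euler('xyz',s["tool_rot"]); R1=R.from_euler('xyz',rpy)
    return np.round(R0.inv().apply(np.array(p)-s["tool_pos"])/.12,3), np.round((R0.inv()*R1).as_rotvec()/np.pi,4)
E
python3 - <<'E'
from h import *
im,K,P=ld("top0.npz")
cv2.imwrite("pics/topc.png",cv2.resize(im[110:275,190:445,::-1],None,fx=3.1,fy=3.1,interpolation=cv2.INTER_CUBIC))
for n,p,z in [("grip",(308,207),.055),("hnd end",(306.5,222),.055),("tip l",(304,157),0),("tip r",(328,159),0),("pizza",(397,182),.016),("tray",[(377,150),(425,162),(412,214),(365,202)],.01),("can",(328,248),.115),("bottle",(311,124),.2)]: print(n,ray(p,z,K,P).round(3).tolist())
hsv=cv2.cvtColor(im,cv2.COLOR_RGB2HSV)
m=((hsv[...,0]<14)&(hsv[...,1]>120)&(hsv[...,2]>90)).astype(np.uint8); m[:150]=0;m[215:]=0;m[:,:365]=0;m[:,430:]=0
print(m.sum(), ray(np.argwhere(m)[:,::-1].mean(0),.016,K,P))
E
```

```text
grip [[0.536, 0.021]]
hnd end [[0.483, 0.025]]
tip l [[0.72, 0.042]]
tip r [[0.716, -0.046]]
pizza [[0.637, -0.297]]
tray [[0.752, -0.223], [0.713, -0.399], [0.523, -0.354], [0.561, -0.183]]
can [[0.397, -0.05]]
bottle [[0.8, 0.018]]
471 [[ 0.6371852  -0.29944541]]
```

View pics/topc.png

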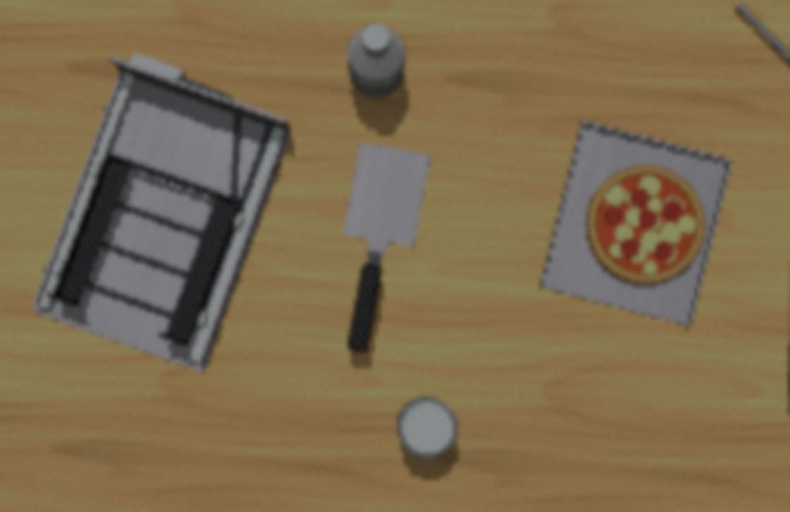

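Crop: the tray's open front is its lower edge, (544,288)–(688,325), and the pizza is a bit right of the tray centre. The carriage ledges are drawn towards the robot, opening at the lower edge (65,300)–(180,340). Turner yaw ≈ -0.11, tray ≈ -0.22, carriage ≈ -0.35. Next I'll move to a wrist view over the carriage and turner.

Emit:
send_rows(offset=[[-0.742,-0.497,-0.23],[-0.742,-0.497,-0.23],[-0.742,-0.497,-0.23]], rotation=[[0,0,0],[0,0,0],[0,0,0]])

```text
t: 0.45
tool_pos: [0.3508, 0.4814, 0.2476]
tool_rot: [-3.141, 0.006, 2.665]
contact_force: [1.5, -0.2, -0.2]
opening: 1.001
finger_force: 0.0
```

Emit:
send_rows(offset=[[-0.742,-0.497,-0.23],[-0.742,-0.497,-0.23],[-0.742,-0.497,-0.23]], rotation=[[0,0,0],[0,0,0],[0,0,0]])

```text
t: 0.75
tool_pos: [0.4027, 0.388, 0.2753]
tool_rot: [3.142, 0.005, 2.665]
contact_force: [0.3, 0.8, -0.3]
opening: 0.996
finger_force: 0.0
```

Emit:
send_rows(offset=[[-0.742,-0.497,-0.23],[-0.742,-0.497,-0.23],[-0.742,-0.497,-0.23],[-0.742,-0.497,-0.23],[-0.742,-0.497,-0.23]], rotation=[[0,0,-0.113],[0,0,-0.113],[0,0,-0.113],[0,0,-0.113],[0,0,-0.113]])

```text
t: 1.25
tool_pos: [0.4494, 0.3019, 0.301]
tool_rot: [3.141, -0.002, 3.03]
contact_force: [-0.5, -0.1, -0.2]
opening: 0.999
finger_force: 0.0
```

Run:
```python
from h import *
im,K,P=cam("wrist"); s=sense(); print(s["t"],s["tool_pos"],s["tool_rot"],s["joints"])
np.savez("w1.npz",color=im,camera_matrix=K,pose=P)
cv2.imwrite("pics/w1.png",im[:,:,::-1])
```

```text
1.3 [0.44894777 0.30255628 0.3008377 ] [ 3.14090124e+00 -2.06940914e-03  3.03196554e+00] [-0.59124854  0.37304749 -0.05969553  1.60834033  0.02160288  1.1619253
  0.80571017]
```

View pics/w1.png

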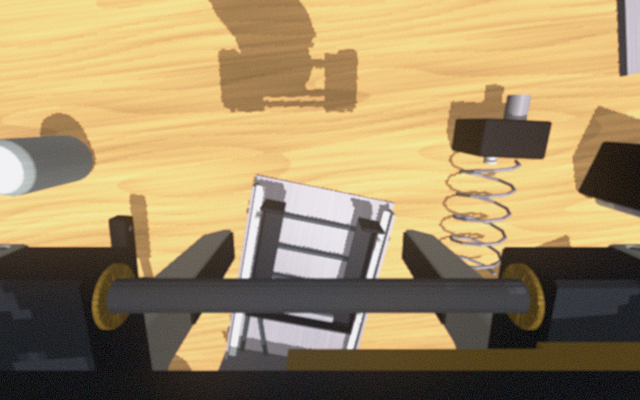

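Wrist view: pan front corners at (257,177) and (393,203), tab tops near (272,203) and (372,224), handle end at (122,220). The gripper hides rows beyond about 240. Next: an enlarged crop of the carriage, plus a first calculation.

Run:
```python
from h import *
im,K,P=ld("w1.npz")
cv2.imwrite("pics/w1c.png",cv2.resize(im[165:285,230:400,::-1],None,fx=4.6,fy=4.6,interpolation=cv2.INTER_CUBIC))
for n,p,z in [("panfront",[(257,177),(393,203)],.004),("tabs",[(272,203),(372,224)],.075),("hend",[(110,218),(133,218)],.066)]:
    q=ray(p,z,K,P); d=q[1]-q[0]; print(n,q.round(4).tolist(),np.hypot(*d),np.arctan2(-d[0],d[1]))
```

```text
panfront [[0.4531, 0.211], [0.5145, 0.4069]] 0.2052465071677584 -0.3038074439277294
tabs [[0.4773, 0.2395], [0.5192, 0.3633]] 0.13071622364603888 -0.32625194651350037
hend [[0.476, 0.0244], [0.4794, 0.0542]] 0.03006879659297716 -0.11107731388425034
```

View pics/w1c.png

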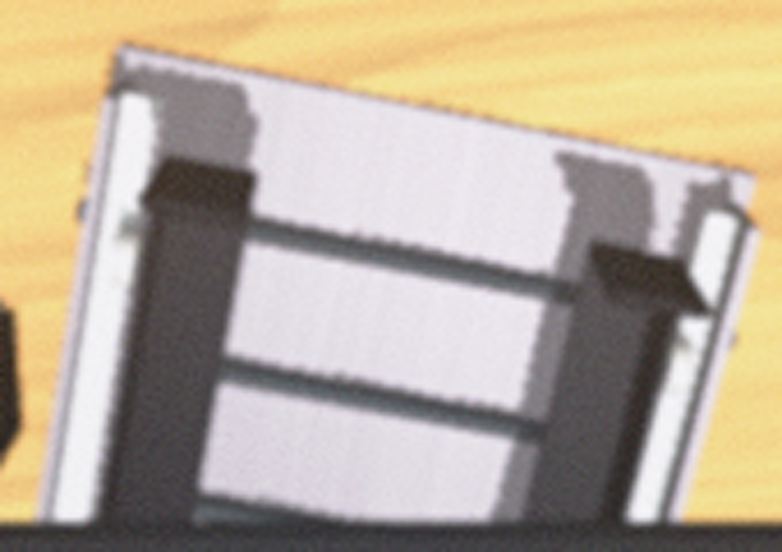

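Crop: left tab front face spans (168,158)–(255,172) at its lower edge and (142,203)–(250,207) at its top. Right tab: (592,243)–(690,262) and (615,290)–(710,312). Pan front edge: (122,47)–(750,175).

Run:
```python
from h import *
im,K,P=ld("w1.npz")
f=lambda L: [(230+(a+.5)/4.6-.5,165+(b+.5)/4.6-.5) for a,b in L]
def show(n,L,z):
    q=ray(f(L),z,K,P); d=q[-1]-q[0]; print(n,q.round(4).tolist(),np.hypot(*d).round(4),np.arctan2(-d[0],d[1]).round(3),q.mean(0).round(4))
show("tab bottoms",[(168,158),(255,172),(592,243),(690,262)],.031)
show("tab tops",[(142,203),(250,207),(615,290),(710,312)],.075)
show("panfront",[(122,47),(750,175)],.004)
show("ledge L outer/inner @row380",[(125,380),(225,350)],.034)
show("ledge L inner dir",[(203,500),(237,300)],.034)
show("ledge R inner dir",[(532,500),(582,300)],.034)
show("pan wall tops R outer",[(757,225),(665,520)],.034)
show("pan L edge",[(45,520),(105,100)],.004)
im,K,P=ld("top0.npz")
g=lambda L:[(190+(a+.5)/3.1-.5,110+(b+.5)/3.1-.5) for a,b in L]
def st(n,L,z):
    q=ray(g(L),z,K,P); d=q[-1]-q[0]; print("top",n,q.round(4).tolist(),np.hypot(*d).round(4),np.arctan2(d[1],d[0]).round(3),q.mean(0).round(4))
st("pan R side",[(205,368),(288,150)],.03); st("pan L side",[(40,308),(125,90)],.03)
st("panfront",[(40,310),(205,370)],.004)
st("seat ledges ends mid",[(92,230),(208,268)],.034)
st("turner axis",[(357,345),(372,268)],.055); st("blade tip",[(360,145),(430,155)],0);st("blade rear",[(345,236),(413,246)],0)
st("trayL",[(543,288),(583,125)],.01);st("trayR",[(689,326),(730,162)],.01);st("pizza",[(646,226)],.016)
```

```text
tab bottoms [[0.4812, 0.2245], [0.4885, 0.2503], [0.5225, 0.3508], [0.5321, 0.3806]] 0.1642 -0.315 [0.5061 0.3016]
tab tops [[0.4831, 0.2239], [0.4875, 0.2533], [0.5229, 0.3518], [0.5323, 0.3779]] 0.1617 -0.309 [0.5065 0.3017]
panfront [[0.4497, 0.2103], [0.5139, 0.4064]] 0.2063 -0.316 [0.4818 0.3083]
ledge L outer/inner @row380 [[0.5502, 0.2009], [0.5437, 0.2336]] 0.0333 0.195 [0.547  0.2172]
ledge L inner dir [[0.5938, 0.2193], [0.5278, 0.2396]] 0.069 1.273 [0.5608 0.2295]
ledge R inner dir [[0.6056, 0.3245], [0.5397, 0.346]] 0.0693 1.255 [0.5726 0.3352]
pan wall tops R outer [[0.5214, 0.4013], [0.6174, 0.3665]] 0.102 -1.919 [0.5694 0.3839]
pan L edge [[0.6098, 0.158], [0.4661, 0.2021]] 0.1504 1.273 [0.538  0.1801]
top pan R side [[0.4561, 0.2046], [0.71, 0.1178]] 0.2683 -0.329 [0.583  0.1612]
top pan L side [[0.5196, 0.3954], [0.7745, 0.3083]] 0.2693 -0.329 [0.647  0.3519]
top panfront [[0.5182, 0.4011], [0.4538, 0.2074]] 0.2041 -1.892 [0.486  0.3043]
top seat ledges ends mid [[0.6105, 0.339], [0.5705, 0.2047]] 0.1401 -1.86 [0.5905 0.2719]
top turner axis [[0.4865, 0.0312], [0.5742, 0.0167]] 0.0889 -0.164 [0.5304 0.024 ]
top blade tip [[0.7227, 0.0352], [0.7132, -0.0475]] 0.0833 -1.685 [ 0.7179 -0.0061]
top blade rear [[0.6147, 0.0498], [0.6051, -0.0302]] 0.0806 -1.69 [0.6099 0.0098]
top trayL [[0.5594, -0.1828], [0.7524, -0.226]] 0.1978 -0.22 [ 0.6559 -0.2044]
top trayR [[0.5197, -0.3541], [0.7136, -0.3998]] 0.1992 -0.232 [ 0.6167 -0.3769]
top pizza [[0.6348, -0.301]] 0.0 0.0 [ 0.6348 -0.301 ]
```

Carriage: seat ≈ (0.595, 0.272), yaw -0.318, about 9 mm of slide; tab span 162 mm as specified. Next: a closer look over the turner.

Emit:
send_rows(offset=[[-0.558,-0.742,0.139],[-0.558,-0.742,0.139],[-0.558,-0.742,0.139]], rotation=[[0,0,0],[0,0,0],[0,0,0]])

```text
t: 1.6
tool_pos: [0.5087, 0.2, 0.2833]
tool_rot: [-3.137, -0.0, 3.023]
contact_force: [0.5, -0.0, -0.3]
opening: 0.998
finger_force: 0.0
```

Emit:
send_rows(offset=[[-0.558,-0.742,0.139],[-0.558,-0.742,0.139],[-0.558,-0.742,0.139]], rotation=[[0,0,0],[0,0,0],[0,0,0]])

```text
t: 1.9
tool_pos: [0.5652, 0.1038, 0.2665]
tool_rot: [-3.137, -0.001, 3.023]
contact_force: [0.0, -0.9, -0.1]
opening: 0.996
finger_force: 0.0
```

Emit:
send_rows(offset=[[-0.558,-0.742,0.139],[-0.558,-0.742,0.139],[-0.558,-0.742,0.139],[-0.558,-0.742,0.139],[-0.558,-0.742,0.139]], rotation=[[0,0,0.007],[0,0,0.007],[0,0,0.007],[0,0,0.007],[0,0,0.007]])

```text
t: 2.4
tool_pos: [0.6198, 0.0164, 0.2511]
tool_rot: [3.139, -0.002, 3.012]
contact_force: [-0.7, 1.1, 0.4]
opening: 0.996
finger_force: 0.0
```

Run:
```python
from h import *
im,K,P=cam("wrist"); s=sense(); print(s["t"],s["tool_pos"],s["tool_rot"],s["joints"])
np.savez("w2.npz",color=im,camera_matrix=K,pose=P)
cv2.imwrite("pics/w2.png",im[:,:,::-1])
m=(im.max(2)<75).astype(np.uint8); m[245:]=0
n,l,st,c=cv2.connectedComponentsWithStats(m)
for i in range(1,n):
    if st[i,4]>300:
        pts=np.argwhere(l==i)[:,::-1].astype(np.float32); print(st[i],c[i],cv2.minAreaRect(pts))
```

```text
2.45 [0.61972396 0.01682485 0.25143047] [ 3.13895570e+00 -1.12740128e-03  3.01273178e+00] [-0.07167653  0.5393926   0.01794772  1.46914943 -0.01326391  1.13377809
  1.39127809]
[  444    15   196   230 11375] [550.10092308 117.58778022] ((536.9627685546875, 117.94630432128906), (153.4431610107422, 212.20733642578125), 22.209407806396484)
[ 303   45   22   79 1245] [311.91967871  82.78875502] ((313.2190246582031, 83.99121856689453), (20.73987579345703, 78.36799621582031), 1.7899105548858643)
```

View pics/w2.png

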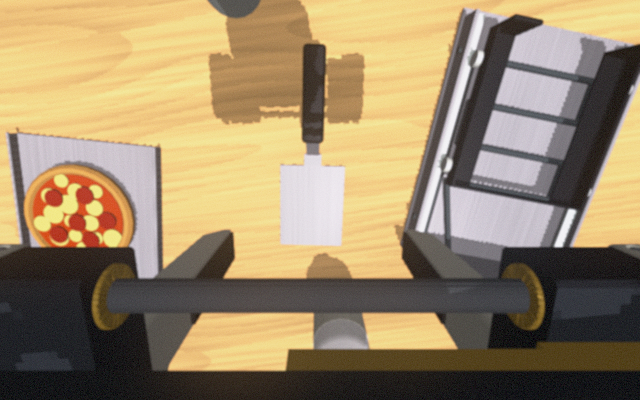

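This view shows the turner: handle (303–327, 45–143), blade (281–345, 165–246). Pizza is about (80,210), and the tray front corners are (10,132) and (160,147).

Run:
```python
from h import *
im,K,P=ld("w2.npz")
hsv=cv2.cvtColor(im,cv2.COLOR_RGB2HSV)
m=((hsv[...,1]<60)&(hsv[...,2]>130)).astype(np.uint8); w=np.zeros_like(m); w[167:246,265:360]=m[167:246,265:360]
w=cv2.morphologyEx(w,cv2.MORPH_OPEN,np.ones((5,5)))
pts=np.argwhere(w)[:,::-1]; q=ray(pts,.002,K,P).astype(np.float32); r=cv2.minAreaRect(q*1000); print("blade",w.sum(),r)
h=(im.max(2)<90); hp=np.array([(x,y) for y in range(48,140) for x in range(295,335) if h[y,x]])
rows=np.array([[hp[hp[:,1]==y][:,0].mean(),y] for y in range(50,138)])
for z in (.055,.066):
    qq=ray(rows,z,K,P); k=np.polyfit(qq[:,0],qq[:,1],1); print("handle axis z",z,"yaw",np.arctan(k[0]),"y at .535",np.polyval(k,.535),"x range",ray([(314,45),(313,142)],z,K,P))
print("tray front",ray([(10,132),(160,147)],.004,K,P), "walltops", ray([(18,135),(158,150)],.016,K,P))
m=((hsv[...,1]>110)&(im[...,0]>90)&(hsv[...,0]<14)).astype(np.uint8); m[245:]=0;m[:150]=0;m[:,140:]=0
c=max(cv2.findContours(m,0,1)[0],key=cv2.contourArea)[:,0]; c=c[c[:,1]<240]
q=ray(c,.012,K,P); A=np.c_[2*q,np.ones(len(q))]; s=np.linalg.lstsq(A,(q**2).sum(1),rcond=None)[0]; print("pizza",s[:2],np.sqrt(s[2]+s[0]**2+s[1]**2),len(c))
print("tray walls dir L(+y)",ray([(160,150),(161,270)],.016,K,P))
```

```text
blade 4960 ((663.880126953125, 1.4870109558105469), (84.50138092041016, 109.30787658691406), 80.95929718017578)
handle axis z 0.055 yaw -0.15925989332269705 y at .535 0.021070832643046322 x range [[0.47745179 0.03013021]
 [0.57592382 0.01592619]]
handle axis z 0.066 yaw -0.15925989332269724 y at .535 0.0212229432876576 x range [[0.47973809 0.02992068]
 [0.5752219  0.01614769]]
tray front [[ 0.51765982 -0.36183503]
 [ 0.56024584 -0.17942605]] walltops [[ 0.5233999  -0.3422601 ]
 [ 0.5633074  -0.17691387]]
pizza [ 0.62634651 -0.30460615] 0.0415951226292761 472
tray walls dir L(+y) [[ 0.56362723 -0.17445621]
 [ 0.72232677 -0.21326423]]
```

Turner: yaw -0.158, grip at (0.5355, 0.0215); handle and blade agree. I'll grasp 20 mm ahead of that point to shorten the lever arm.

Emit:
send_rows(offset=[[0.534,-0.053,0.45],[0.534,-0.053,0.9],[0.534,-0.053,0.9],[0.534,-0.053,0.9],[0.534,-0.053,0.9]], rotation=[[0,0,0.0091],[0,0,0.0091],[0,0,0.0091],[0,0,0.0091],[0,0,0.0091]])

```text
t: 2.95
tool_pos: [0.5568, 0.017, 0.1446]
tool_rot: [3.14, 0.002, 2.982]
contact_force: [0.6, 0.0, 0.3]
opening: 1.002
finger_force: 0.0
```

Emit:
send_rows(offset=[[0,0,0.3],[0,0,0.6],[0,0,0.8],[0,0,0.89],[0,0,0.89],[0,0,0.89]], rotation=[[0,0,0],[0,0,0],[0,0,0],[0,0,0],[0,0,0],[0,0,0]])

```text
t: 3.55
tool_pos: [0.558, 0.0152, 0.0383]
tool_rot: [3.141, 0.004, 2.98]
contact_force: [-0.0, 0.2, -0.1]
opening: 1.001
finger_force: 0.0
```

Run:
```python
from h import *
s=sense(); print(s["tool_pos"],s["tool_rot"],s["contact_force"]); print(rel([.5553,.0187,.0362],[np.pi,0,np.pi-.158]))
```

```text
[0.55802532 0.01521854 0.03834335] [3.14064087 0.00386006 2.97958656] [-0.00775479  0.19712153 -0.13248114]
(array([0.027, 0.025, 0.018]), array([ 0.0003,  0.0012, -0.0013]))
```

Emit:
send_rows(offset=[[0,0.027,0.018],[0,0.027,0.018]], rotation=[[0.0003,0.0012,-0.0013],[0.0003,0.0012,-0.0013]])

```text
t: 3.75
tool_pos: [0.5577, 0.0189, 0.0356]
tool_rot: [3.141, -0.001, 2.984]
contact_force: [-0.0, 0.5, 0.0]
opening: 0.998
finger_force: 0.0
```

Emit:
send_rows(offset=[[0,0,0],[0,0,0],[0,0,0],[0,0,0],[0,0,0],[0,0,0],[0,0,0],[0,0,0],[0,0,0],[0,0,0]], rotation=[[0,0,0],[0,0,0],[0,0,0],[0,0,0],[0,0,0],[0,0,0],[0,0,0],[0,0,0],[0,0,0],[0,0,0]], gripper=1)

```text
t: 4.75
tool_pos: [0.5565, 0.0182, 0.0344]
tool_rot: [-3.141, -0.004, 2.983]
contact_force: [-0.4, -0.4, 0.0]
opening: 0.257
finger_force: 30.0
```

Run:
```python
from h import *
s=sense(); print(s["tool_pos"],s["tool_rot"],s["contact_force"],s["opening"],s["finger_force"],s["t"])
```

```text
[0.55648507 0.01820662 0.03442837] [-3.14080028 -0.00390877  2.98343681] [-0.36682353 -0.43038782  0.03438789] 0.2567015973306045 29.971221685409546 4.75
```

Handle gripped (24 mm wide, as expected). Lift and carry towards the tray front.

Emit:
send_rows(offset=[[0,0,-0.1],[0,0,-0.3],[0,0,-0.55],[0,0,-0.8],[0,0,-1],[0,0,-1]], rotation=[[0,0,0],[0,0,0],[0,0,0],[0,0,0],[0,0,0],[0,0,0]])

```text
t: 5.35
tool_pos: [0.5592, 0.0181, 0.1582]
tool_rot: [3.141, 0.004, 2.983]
contact_force: [-0.3, 0.1, -2.3]
opening: 0.254
finger_force: 30.0
```

Emit:
send_rows(offset=[[0.05,-0.12,-0.05],[0.15,-0.35,-0.1],[0.25,-0.58,-0.15],[0.337,-0.79,-0.17]], rotation=[[0,0,0],[0,0,0],[0,0,0],[0,0,0]])

```text
t: 5.75
tool_pos: [0.4992, -0.0715, 0.174]
tool_rot: [-3.139, -0.008, 2.982]
contact_force: [0.7, -0.6, -2.3]
opening: 0.259
finger_force: 30.0
```

Emit:
send_rows(offset=[[0.1,-0.24,0],[0.22,-0.5,0],[0.337,-0.79,0]], rotation=[[0,0,0],[0,0,0],[0,0,0]])

```text
t: 6.05
tool_pos: [0.4441, -0.1574, 0.1739]
tool_rot: [-3.141, -0.008, 2.984]
contact_force: [-0.1, -0.1, -1.7]
opening: 0.255
finger_force: 30.0
```

Emit:
send_rows(offset=[[0.1,-0.24,0],[0.2,-0.48,0],[0.28,-0.65,0],[0.337,-0.79,0],[0.337,-0.79,0],[0.337,-0.79,0]], rotation=[[0,0,0.006],[0,0,0.012],[0,0,0.0223],[0,0,0.0223],[0,0,0.0223],[0,0,0.0223]])

```text
t: 6.65
tool_pos: [0.3912, -0.2432, 0.1747]
tool_rot: [-3.141, -0.006, 2.912]
contact_force: [0.5, 0.3, -1.1]
opening: 0.254
finger_force: 30.0
```

Run:
```python
from h import *
s=sense(); print(s["tool_pos"],s["tool_rot"],s["contact_force"],s["ft_torque"],s["opening"],s["finger_force"],s["t"],s["joints"])
print(rel([.3919,-.2434,.10],[np.pi,0,np.pi-.228]))
for n in ("scene","top"):
    im,K,P=cam(n); np.savez(n+"1.npz",color=im,camera_matrix=K,pose=P)
im,K,P=ld("top1.npz")
cv2.imwrite("pics/t1.png",cv2.resize(im[130:310,330:500,::-1],None,fx=3.3,fy=3.3,interpolation=cv2.INTER_CUBIC))
```

```text
[ 0.39124271 -0.24316451  0.17471008] [-3.14146063 -0.00632217  2.91211033] [ 0.48069413  0.27196598 -1.1405393 ] [0.03621713 0.13323977 0.01263278] 0.2537542006978039 29.971741139888763 6.65 [ 0.46170692  0.38736989  0.06241871  2.00364146 -0.03148277  0.75753185
  1.88383884]
(array([-0.01 , -0.001,  0.623]), array([-0.    , -0.002 , -0.0005]))
```

View pics/t1.png

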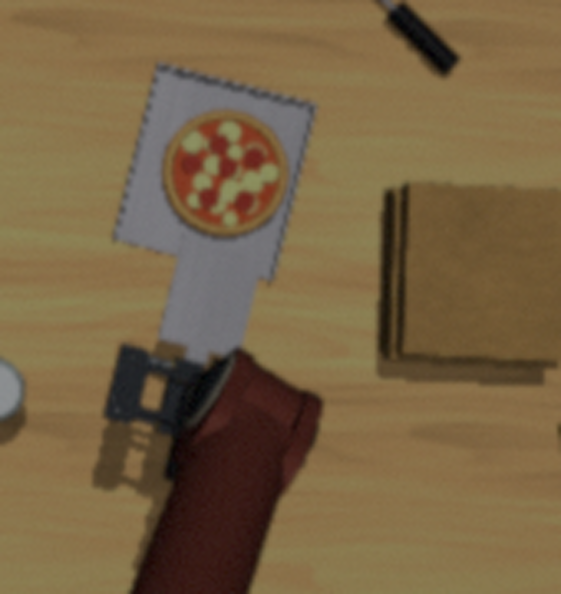

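The blade points at the pizza along the tray axis. Pizza centre in crop ≈(226,174), tray front (115,240)–(270,282). I'll lower with a slight tip-down tilt.

Emit:
send_rows(offset=[[0,0,0.15],[0,0,0.4],[0,0,0.65],[0,0,0.85],[0,0,0.96],[0,0,0.96],[0,0,0.96]], rotation=[[0,0,0],[0,0.004,0],[0,0.0083,0],[0,0.0083,0],[0,0.0083,0],[0,0.0083,0],[0,0.0083,0]])

```text
t: 7.45
tool_pos: [0.3927, -0.2429, 0.0605]
tool_rot: [-3.141, -0.03, 2.915]
contact_force: [0.6, 0.3, -1.3]
opening: 0.254
finger_force: 30.0
```

Emit:
send_rows(offset=[[0,0,0.03],[0,0,0.06],[0,0,0.09],[0,0,0.12],[0,0,0.12]], rotation=[[0,0,0],[0,0,0],[0,0,0],[0,0,0],[0,0,0]])

```text
t: 7.95
tool_pos: [0.3912, -0.2435, 0.0456]
tool_rot: [-3.141, -0.031, 2.913]
contact_force: [0.8, -0.4, -2.1]
opening: 0.256
finger_force: 30.0
```

Run:
```python
from h import *
s=sense(); print(s["tool_pos"],s["tool_rot"],s["contact_force"],s["ft_torque"],s["t"])
print(rel([.3919,-.2434,.0427],[np.pi,0,np.pi-.228]))
```

```text
[ 0.39124369 -0.2434731   0.0456114 ] [-3.14061274 -0.0306703   2.91317253] [ 0.82665985 -0.44160257 -2.12802413] [0.05477308 0.08484114 0.03396014] 7.95
(array([-0.006,  0.002,  0.024]), array([-0.0003, -0.0098, -0.0001]))
```

Emit:
send_rows(offset=[[0,0,0.008],[0,0,0.017],[0,0,0.017]], rotation=[[0,0,0],[0,0,0],[0,0,0]])

```text
t: 8.25
tool_pos: [0.3915, -0.2436, 0.0439]
tool_rot: [-3.14, -0.03, 2.913]
contact_force: [-0.8, 0.4, -2.0]
opening: 0.256
finger_force: 30.0
```

Emit:
send_rows(offset=[[0,0,0.008],[0,0,0.012],[0,0,0.012]], rotation=[[0,0,0],[0,0,0],[0,0,0]])

```text
t: 8.55
tool_pos: [0.3915, -0.2436, 0.0426]
tool_rot: [-3.14, -0.03, 2.913]
contact_force: [-0.7, -0.1, -1.6]
opening: 0.255
finger_force: 30.0
```

Emit:
send_rows(offset=[[0,0,0.008],[0,0,0.012],[0,0,0.012]], rotation=[[0,0,0],[0,0,0],[0,0,0]])

```text
t: 8.85
tool_pos: [0.3911, -0.2436, 0.0412]
tool_rot: [-3.14, -0.03, 2.913]
contact_force: [-2.2, 1.6, 2.0]
opening: 0.26
finger_force: 30.0
```

Emit:
send_rows(offset=[[0,0,0.008],[0,0,0.012],[0,0,0.012]], rotation=[[0,0,0],[0,0,0],[0,0,0]])

```text
t: 9.15
tool_pos: [0.3912, -0.2434, 0.0396]
tool_rot: [-3.141, -0.03, 2.913]
contact_force: [-2.7, 0.5, 1.5]
opening: 0.255
finger_force: 30.0
```

Tip contact with the tray floor is felt. Now slide in along the tray.

Emit:
send_rows(offset=[[-0.05,0,-0.004],[-0.12,0,-0.006],[-0.19,0,-0.008],[-0.26,0,-0.01],[-0.33,0,-0.012],[-0.4,0,-0.015],[-0.45,0,-0.0165],[-0.5,0,-0.018],[-0.5,0,-0.018]], rotation=[[0,0,0],[0,0,0],[0,0,0],[0,0,0],[0,0,0],[0,0,0],[0,0,0],[0,0,0],[0,0,0]])

```text
t: 10.05
tool_pos: [0.4519, -0.2576, 0.04]
tool_rot: [-3.14, -0.027, 2.914]
contact_force: [0.6, -0.3, -1.6]
opening: 0.252
finger_force: 30.0
```

Emit:
send_rows(offset=[[-0.06,0,-0.002],[-0.12,0,-0.0035],[-0.18,0,-0.0055],[-0.24,0,-0.0072],[-0.3,0,-0.009],[-0.3,0,-0.009]], rotation=[[0,0,0],[0,0,0],[0,0,0],[0,0,0],[0,0,0],[0,0,0]])

```text
t: 10.65
tool_pos: [0.4871, -0.2657, 0.04]
tool_rot: [-3.14, -0.027, 2.914]
contact_force: [0.5, -0.7, -1.2]
opening: 0.253
finger_force: 30.0
```

Run:
```python
from h import *
s=sense(); print(s["tool_pos"],s["tool_rot"],s["contact_force"],s["ft_torque"],s["t"])
im,K,P=cam("top")
hsv=cv2.cvtColor(im,cv2.COLOR_RGB2HSV)
m=((hsv[...,0]<14)&(hsv[...,1]>120)&(hsv[...,2]>90)).astype(np.uint8); m[:140]=0;m[215:]=0;m[:,365]=0;m[:,:365]=0;m[:,430:]=0
c=max(cv2.findContours(m,0,1)[0],key=cv2.contourArea); (a,b),r=cv2.minEnclosingCircle(c); print(a,b,r, ray((a,b),.018,K,P),ray(np.argwhere(m)[:,::-1].mean(0),.018,K,P))
cv2.imwrite("pics/t2.png",cv2.resize(im[130:260,350:450,::-1],None,fx=4,fy=4,interpolation=cv2.INTER_CUBIC))
```

```text
[ 0.48706197 -0.26571803  0.04000646] [-3.13995006 -0.02666656  2.9137344 ] [ 0.45313892 -0.66568306 -1.21872094] [ 0.01366834 -0.07090732  0.01262714] 10.65
399.9459533691406 174.4748992919922 16.018802642822266 [[ 0.66411516 -0.30707003]] [[ 0.66354066 -0.30640348]]
```

Emit:
send_rows(offset=[[-0.06,0,0],[-0.12,0,-0.001],[-0.18,0,-0.002],[-0.24,0,-0.004],[-0.3,0,-0.006],[-0.36,0,-0.008],[-0.42,0,-0.01],[-0.48,0,-0.011],[-0.54,0,-0.012],[-0.59,0,-0.012],[-0.59,0,-0.012]], rotation=[[0,0,0],[0,0,0],[0,0,0],[0,0,0],[0,0,0],[0,0,0],[0,0,0],[0,0,0],[0,0,0],[0,0,0],[0,0,0]])

```text
t: 11.8
tool_pos: [0.5536, -0.2814, 0.0391]
tool_rot: [-3.14, -0.031, 2.913]
contact_force: [-3.7, 1.1, 1.0]
opening: 0.255
finger_force: 30.0
```

Run:
```python
from h import *
s=sense(); print(s["tool_pos"],s["tool_rot"],s["contact_force"],s["ft_torque"],s["t"])
im,K,P=cam("top")
hsv=cv2.cvtColor(im,cv2.COLOR_RGB2HSV)
m=((hsv[...,0]<14)&(hsv[...,1]>120)&(hsv[...,2]>90)).astype(np.uint8); m[:140]=0;m[215:]=0;m[:,:365]=0;m[:,430:]=0
print(m.sum(),ray(np.argwhere(m)[:,::-1].mean(0),.02,K,P))
a=cv2.resize(im[130:260,350:450,::-1],None,fx=3.9,fy=4,interpolation=cv2.INTER_CUBIC)
im,K,P=cam("scene"); b=cv2.resize(im[160:260,220:320,::-1],None,fx=4,fy=4,interpolation=cv2.INTER_CUBIC)
b=np.vstack([b,np.zeros((a.shape[0]-400,400,3),np.uint8)])
cv2.imwrite("pics/t3.png",np.hstack([a,b]))
```

```text
[ 0.55355161 -0.28135154  0.03914379] [-3.14038691 -0.03143164  2.9130313 ] [-3.65140211  1.11570554  1.00253545] [ 0.22709868  0.56280794 -0.02553388] 11.8
366 [[ 0.67242934 -0.30718904]]
```

View pics/t3.png

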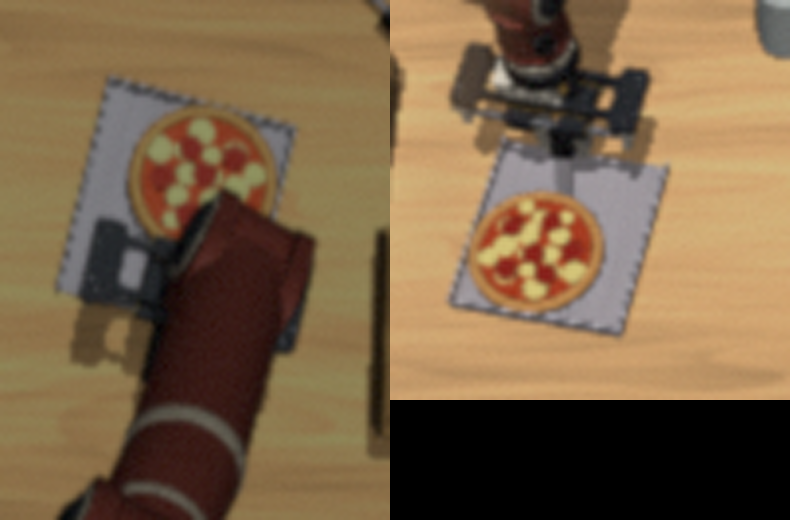

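Right panel: pizza against the back wall with the blade under it, neck at (565,180), pizza centre (537,252). Level and lift gently.

Emit:
send_rows(offset=[[0,0,0],[0,0,-0.01],[0,0,-0.03],[0,0,-0.06],[0,0,-0.1],[0,0,-0.15],[0,0,-0.2],[0,0,-0.24],[0,0,-0.25],[0,0,-0.25]], rotation=[[0,-0.002,0],[0,-0.005,0],[0,-0.008,0],[0,-0.0098,0],[0,-0.0098,0],[0,-0.0098,0],[0,-0.0098,0],[0,-0.0098,0],[0,-0.0098,0],[0,-0.0098,0]])

```text
t: 12.9
tool_pos: [0.555, -0.2816, 0.0697]
tool_rot: [-3.14, 0.002, 2.913]
contact_force: [1.0, -0.0, -3.2]
opening: 0.257
finger_force: 30.0
```

```bash
cat > pz.py <<'E'
from h import *
def pizza(n,box,z):
    im,K,P=cam(n); h=cv2.cvtColor(im,cv2.COLOR_RGB2HSV)
    m=np.zeros(h.shape[:2],np.uint8); x0,y0,x1,y1=box
    m[y0:y1,x0:x1]=((h[...,0]<16)&(h[...,1]>130)&(h[...,2]>80))[y0:y1,x0:x1]
    n_,l,st,c=cv2.connectedComponentsWithStats(cv2.morphologyEx(m,cv2.MORPH_CLOSE,np.ones((5,5))))
    i=1+np.argmax(st[1:,4]); c=cv2.findContours((l==i).astype(np.uint8),0,1)[0][0]
    e=cv2.fitEllipse(cv2.convexHull(c)); return im,e,ray(e[0],z,K,P)[0],st[i]
E
python3 - <<'E'
from pz import *
s=sense(); print(s["tool_pos"],s["tool_rot"],s["contact_force"],s["ft_torque"],s["t"])
im,e,p,st=pizza("scene",(225,180,300,250),.055); print(e,p,st)
u=np.array([np.cos(.228),-np.sin(.228)]); d=p-s["tool_pos"][:2]; print("ahead",d@u,"left",d@[np.sin(.228),np.cos(.228)])
cv2.imwrite("pics/s4.png",cv2.resize(im[150:260,200:350,::-1],None,fx=5,fy=5,interpolation=cv2.INTER_CUBIC))
E
```

```text
[ 0.55500987 -0.28157393  0.06969587] [-3.14022578e+00  1.63471093e-03  2.91331306e+00] [ 1.03714881 -0.01765974 -3.15442855] [ 0.11928374  0.26751305 -0.00704342] 12.9
((254.62533569335938, 219.45999145507812), (28.900741577148438, 33.240989685058594), 72.33898162841797) [ 0.66988717 -0.31264704] [238 205  34  30 754]
ahead 0.11892777527819438 left -0.004303264232896443
```

View pics/s4.png

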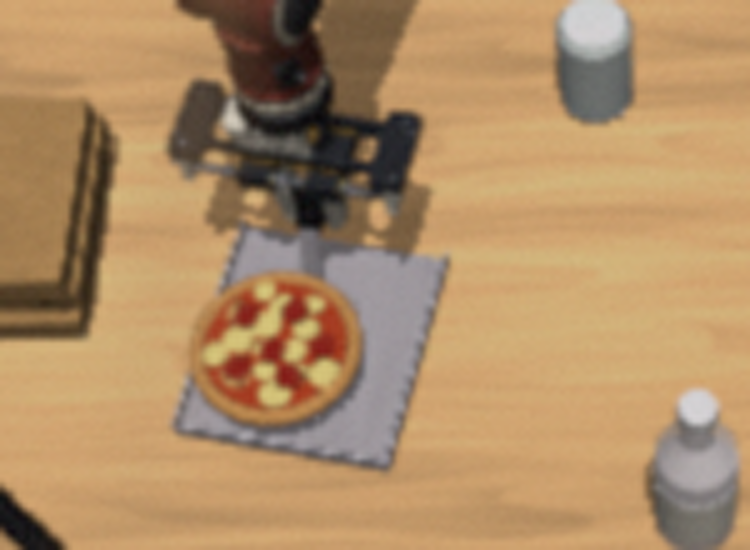

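The pizza is up on the blade, centre (275,350) in the crop, about 10 mm ahead of blade centre and 4 mm to the right, level. Carry it higher, then across to the carriage.

Emit:
send_rows(offset=[[0,0,-0.02],[0,0,-0.08],[0,0,-0.16],[0,0,-0.26],[0,0,-0.37],[0,0,-0.48],[0,0,-0.59],[0,0,-0.69],[0,0,-0.78],[0,0,-0.84],[0,0,-0.87],[0,0,-0.875]], rotation=[[0,0,0],[0,0,0],[0,0,0],[0,0,0],[0,0,0],[0,0,0],[0,0,0],[0,0,0],[0,0,0],[0,0,0],[0,0,0],[0,0,0]])

```text
t: 14.15
tool_pos: [0.5548, -0.2814, 0.1746]
tool_rot: [-3.14, 0.001, 2.913]
contact_force: [0.9, -0.4, -4.1]
opening: 0.256
finger_force: 30.0
```

Emit:
send_rows(offset=[[0.007,0.02,0],[0.03,0.08,0],[0.063,0.17,0],[0.107,0.29,0],[0.155,0.42,0],[0.207,0.56,0],[0.259,0.7,0],[0.311,0.84,0],[0.347,0.938,0]], rotation=[[0,0,0],[0,0,0],[0,0,0],[0,0,0],[0,0,0],[0,0,0],[0,0,0],[0,0,0],[0,0,0]])

```text
t: 15.05
tool_pos: [0.5395, -0.1595, 0.1742]
tool_rot: [-3.141, 0.001, 2.915]
contact_force: [0.5, 1.1, -2.9]
opening: 0.255
finger_force: 30.0
```

Emit:
send_rows(offset=[[0.05,0.134,0],[0.1,0.268,0],[0.15,0.402,0],[0.2,0.536,0],[0.25,0.67,0],[0.3,0.804,0],[0.347,0.938,0]], rotation=[[0,0,0],[0,0,0],[0,0,0],[0,0,0],[0,0,0],[0,0,0],[0,0,0]])

```text
t: 15.75
tool_pos: [0.5243, -0.0418, 0.1741]
tool_rot: [-3.141, 0.001, 2.913]
contact_force: [-0.5, -0.5, -3.2]
opening: 0.257
finger_force: 30.0
```

Emit:
send_rows(offset=[[0.05,0.134,0],[0.1,0.268,0],[0.15,0.402,0],[0.2,0.536,0],[0.25,0.67,0],[0.3,0.804,0],[0.347,0.938,0]], rotation=[[0,0,0],[0,0,0],[0,0,0],[0,0,0],[0,0,0],[0,0,0],[0,0,0]])

```text
t: 16.45
tool_pos: [0.5091, 0.0773, 0.1739]
tool_rot: [-3.141, 0.001, 2.913]
contact_force: [-0.4, 0.1, -4.1]
opening: 0.258
finger_force: 30.0
```

Run:
```python
from pz import *
s=sense(); print(s["tool_pos"],s["tool_rot"],s["contact_force"],s["t"],s["joints"])
print(rel([.4794,.3137,.175],[np.pi,0,np.pi-.318]))
```

```text
[0.5091127  0.07731863 0.17391428] [-3.14083087e+00  1.19029876e-03  2.91322570e+00] [-0.4434101   0.05815215 -4.08393382] 16.45 [-0.23656629  0.46016767  0.06173057  1.87131258 -0.03620133  0.81040916
  1.18612032]
(array([ 0.687,  1.863, -0.011]), array([-0.0002,  0.0004,  0.0285]))
```

Emit:
send_rows(offset=[[0.05,0.134,0],[0.1,0.268,0],[0.15,0.402,0],[0.2,0.536,0],[0.25,0.67,0],[0.3,0.804,0],[0.347,0.938,0]], rotation=[[0,0,0],[0,0,0],[0,0,0],[0,0,0],[0,0,0],[0,0,0],[0,0,0]])

```text
t: 17.15
tool_pos: [0.4939, 0.1964, 0.1737]
tool_rot: [-3.141, 0.001, 2.913]
contact_force: [-0.0, -1.6, -3.5]
opening: 0.253
finger_force: 30.0
```

Emit:
send_rows(offset=[[0.05,0.134,0],[0.1,0.268,0],[0.15,0.402,0],[0.2,0.53,0],[0.24,0.65,0],[0.28,0.755,0],[0.31,0.84,0],[0.33,0.895,0],[0.34,0.92,0],[0.34,0.925,0],[0.34,0.925,0]], rotation=[[0,0,0.002],[0,0,0.005],[0,0,0.009],[0,0,0.013],[0,0,0.017],[0,0,0.021],[0,0,0.024],[0,0,0.027],[0,0,0.0285],[0,0,0.0285],[0,0,0.0285]])

```text
t: 18.25
tool_pos: [0.48, 0.3115, 0.1734]
tool_rot: [-3.14, 0.001, 2.823]
contact_force: [-0.6, -0.3, -3.4]
opening: 0.257
finger_force: 30.0
```

Run:
```python
from pz import *
s=sense(); print(s["tool_pos"],s["tool_rot"],s["contact_force"],s["t"],s["joints"])
z=s["tool_pos"][2]-.0324+.016
im,e,p,st=pizza("scene",(360,150,440,250),z); print(e,p,st)
y=.318;u=np.array([np.cos(y),-np.sin(y)]);n=np.array([np.sin(y),np.cos(y)]); seat=np.array([.5954,.2723])
d=p-s["tool_pos"][:2]; print("vs tool",d@u,d@n,"vs seat",(p-seat)@u,(p-seat)@n)
im2,e,p,st=pizza("top",(200,110,290,240),z); print(e,p,st); print("top vs seat",(p-seat)@u,(p-seat)@n)
b=cv2.resize(im[130:260,340:460,::-1],None,fx=3.3,fy=3.3,interpolation=cv2.INTER_CUBIC)
a=cv2.resize(im2[110:240,180:300,::-1],None,fx=3.3,fy=3.3,interpolation=cv2.INTER_CUBIC)
cv2.imwrite("pics/c5.png",np.hstack([a,b]))
```

```text
[0.48003122 0.31154098 0.17339898] [-3.13990405e+00  1.39790057e-03  2.82275571e+00] [-0.57974475 -0.25686682 -3.42495778] 18.25 [-0.66665705  0.54211531  0.08019006  1.71515446 -0.05058927  0.88686146
  0.68603352]
((400.3186340332031, 183.68275451660156), (29.04294776916504, 35.95090103149414), 98.04203033447266) [0.58983107 0.2695427 ] [383 169  36  30 793]
vs tool 0.11742626898555197 -0.005561755844514342 vs seat -0.004427603318017955 -0.0043602771143123635
((232.97396850585938, 188.619384765625), (35.28373718261719, 35.922943115234375), 57.44668197631836) [0.58513398 0.2700156 ] [215 171  36  36 710]
top vs seat -0.009037051431496548 -0.005379716516588909
```

View pics/c5.png

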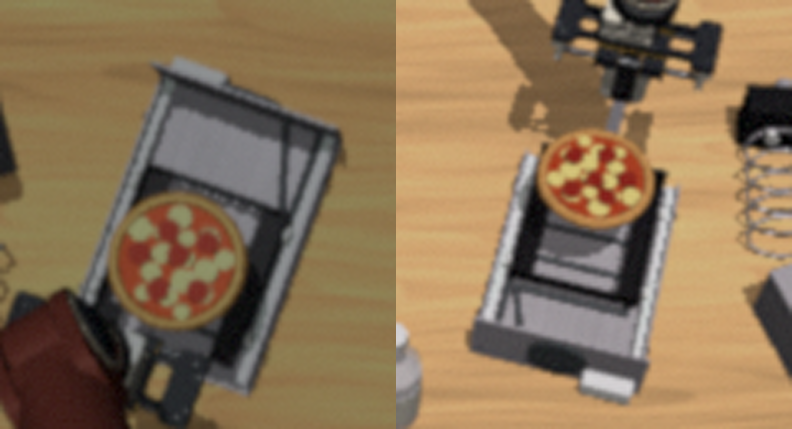

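That was the 10th picture. It shows the pizza over the carriage ledges, about 5 mm to the right of the middle. From here I work from numbers only. Shift 3 mm left and lower.

Emit:
send_rows(offset=[[0,0.005,0.02],[0,0.01,0.07],[0,0.018,0.15],[0,0.025,0.25],[0,0.025,0.36],[0,0.025,0.47],[0,0.025,0.57],[0,0.025,0.66],[0,0.025,0.73],[0,0.025,0.77],[0,0.025,0.778],[0,0.025,0.778]], rotation=[[0,0,0],[0,0,0],[0,0,0],[0,0,0],[0,0,0],[0,0,0],[0,0,0],[0,0,0],[0,0,0],[0,0,0],[0,0,0],[0,0,0]])

```text
t: 19.55
tool_pos: [0.481, 0.3151, 0.0802]
tool_rot: [-3.141, 0.001, 2.824]
contact_force: [-0.2, 0.3, -3.4]
opening: 0.257
finger_force: 30.0
```

Run:
```python
from pz import *
s=sense(); print(s["tool_pos"],s["tool_rot"],s["contact_force"],s["t"])
z=s["tool_pos"][2]-.0324+.016
y=.318;u=np.array([np.cos(y),-np.sin(y)]);n=np.array([np.sin(y),np.cos(y)]); seat=np.array([.5954,.2723])
for c,b in (("scene",(360,150,440,250)),("top",(200,110,290,240))):
    im,e,p,st=pizza(c,b,z); print(c,e,p,"vs seat",(p-seat)@u,(p-seat)@n)
```

```text
[0.48102209 0.31511682 0.08023171] [-3.14089032e+00  1.46095063e-03  2.82373614e+00] [-0.19554414  0.25553992 -3.41616828] 19.55
scene ((397.8525695800781, 196.39578247070312), (27.75389862060547, 35.096309661865234), 100.44200897216797) [0.59168173 0.27164867] vs seat -0.0033281944999076075 -0.0017812547547227983
top ((236.2639923095703, 190.44825744628906), (33.169918060302734, 34.05138397216797), 58.340179443359375) [0.58640938 0.27346692] vs seat -0.008904713751738375 -0.0017026615209473068
```

Emit:
send_rows(offset=[[0,0,0.025],[0,0,0.05],[0,0,0.07],[0,0,0.085],[0,0,0.1],[0,0,0.115],[0,0,0.13],[0,0,0.145],[0,0,0.16],[0,0,0.18],[0,0,0.2],[0,0,0.2]], rotation=[[0,0,0],[0,0,0],[0,0,0],[0,0,0],[0,0,0],[0,0,0],[0,0,0],[0,0,0],[0,0,0],[0,0,0],[0,0,0],[0,0,0]])

```text
t: 20.85
tool_pos: [0.4806, 0.3148, 0.0557]
tool_rot: [-3.14, 0.001, 2.824]
contact_force: [-0.1, 0.2, -2.4]
opening: 0.255
finger_force: 30.0
```

Run:
```python
from pz import *
s=sense(); print(s["tool_pos"],s["tool_rot"],s["contact_force"],s["ft_torque"],s["t"])
y=.318;u=np.array([np.cos(y),-np.sin(y)]);n=np.array([np.sin(y),np.cos(y)]); seat=np.array([.5954,.2723])
for c,b in (("scene",(360,150,440,250)),("top",(200,110,290,240))):
    im,e,p,st=pizza(c,b,.05); print(c,e,p,"vs seat",(p-seat)@u,(p-seat)@n)
```

```text
[0.48057824 0.31480965 0.0557173 ] [-3.13991423e+00  6.94786231e-04  2.82375194e+00] [-0.05630233  0.17691093 -2.39428079] [0.0476387  0.13213744 0.008193  ] 20.85
scene ((397.38983154296875, 198.12872314453125), (27.418437957763672, 34.817970275878906), 103.98622131347656) [0.59166175 0.27151744] vs seat -0.003306144730076133 -0.0019121590773902163
top ((236.80950927734375, 190.83236694335938), (33.207542419433594, 33.775062561035156), 78.56182861328125) [0.58615077 0.27365601] vs seat -0.009209480133249837 -0.0016039069735179939
```

Load is off the blade (wrist force and moment back to turner-only values). Draw out.

Emit:
send_rows(offset=[[0.02,0,0],[0.07,0,0],[0.15,0,0],[0.25,0,0],[0.35,0,0],[0.45,0,0],[0.55,0,0],[0.65,0,0],[0.75,0,0],[0.85,0,0],[0.95,0,0],[1,0,0]], rotation=[[0,0,0],[0,0,0],[0,0,0],[0,0,0],[0,0,0],[0,0,0],[0,0,0],[0,0,0],[0,0,0],[0,0,0],[0,0,0],[0,0,0]])

```text
t: 22.15
tool_pos: [0.3651, 0.3531, 0.0559]
tool_rot: [-3.14, 0.0, 2.825]
contact_force: [0.4, -0.1, -1.3]
opening: 0.255
finger_force: 30.0
```

Run:
```python
from pz import *
s=sense(); print(s["tool_pos"],s["tool_rot"],s["contact_force"],s["ft_torque"],s["t"],s["joints"])
y=.318;u=np.array([np.cos(y),-np.sin(y)]);n=np.array([np.sin(y),np.cos(y)]); seat=np.array([.5954,.2723])
for c,b in (("scene",(360,150,440,250)),("top",(200,110,290,240))):
    im,e,p,st=pizza(c,b,.05); print(c,e,p,"vs seat",(p-seat)@u,(p-seat)@n)
```

```text
[0.36510037 0.3531093  0.05590403] [-3.14020552e+00  1.92326283e-04  2.82533905e+00] [ 0.40112011 -0.06111236 -1.34384853] [0.04533009 0.13342659 0.02536325] 22.15 [-0.86375242  0.6347914   0.07730881  1.99840671 -0.09189193  0.51279193
  0.53326219]
scene ((397.4593200683594, 198.22618103027344), (27.557777404785156, 35.03533172607422), 103.40686798095703) [0.59214223 0.27174819] vs seat -0.002921904373886953 -0.0015427470868952455
top ((236.83609008789062, 190.8833770751953), (33.0871467590332, 33.65989303588867), 68.76795959472656) [0.5859733  0.27355584] vs seat -0.009346734033593202 -0.0017545501600582426
```

Emit:
send_rows(offset=[[0.1,0,0],[0.22,0,0],[0.333,0,0],[0.333,0,0],[0.333,0,-0.15],[0.333,0,-0.4],[0.333,0,-0.65],[0.333,0,-0.85],[0.333,0,-0.85]], rotation=[[0,0,0],[0,0,0],[0,0,0],[0,0,0],[0,0,0],[0,0,0],[0,0,0],[0,0,0],[0,0,0]])

```text
t: 23.15
tool_pos: [0.3306, 0.3667, 0.1609]
tool_rot: [3.135, 0.004, 2.823]
contact_force: [1.0, 0.8, -2.3]
opening: 0.257
finger_force: 30.0
```

Emit:
send_rows(offset=[[-0.1,-0.09,0],[-0.28,-0.24,0],[-0.5,-0.43,0],[-0.72,-0.62,0],[-0.828,-0.711,0]], rotation=[[0,0,0],[0,0,0],[0,0,0],[0,0,0],[0,0,0]])

```text
t: 23.65
tool_pos: [0.3975, 0.2488, 0.1568]
tool_rot: [-3.137, 0.001, 2.819]
contact_force: [0.5, 1.3, -1.7]
opening: 0.254
finger_force: 30.0
```

Emit:
send_rows(offset=[[-0.2,-0.172,0],[-0.42,-0.36,0],[-0.64,-0.55,0],[-0.828,-0.711,0]], rotation=[[0,0,0],[0,0,0],[0,0,0],[0,0,0]])

```text
t: 24.05
tool_pos: [0.4642, 0.1385, 0.1569]
tool_rot: [-3.138, -0.0, 2.822]
contact_force: [0.5, 0.3, -1.3]
opening: 0.255
finger_force: 30.0
```

Emit:
send_rows(offset=[[-0.2,-0.172,0],[-0.42,-0.36,0],[-0.62,-0.53,0],[-0.76,-0.65,0],[-0.828,-0.711,0],[-0.828,-0.711,0]], rotation=[[0,0,0],[0,0,0],[0,0,0],[0,0,0],[0,0,0],[0,0,0]])

```text
t: 24.65
tool_pos: [0.5317, 0.0271, 0.1574]
tool_rot: [-3.139, -0.0, 2.821]
contact_force: [-0.3, -0.0, -1.9]
opening: 0.257
finger_force: 30.0
```

Emit:
send_rows(offset=[[0,0,0.1],[0,0,0.3],[0,0,0.5],[0,0,0.7],[0,0,0.85],[0,0,0.92],[0,0,0.92]], rotation=[[0,0,0],[0,0,0],[0,0,0],[0,0,0],[0,0,0],[0,0,0],[0,0,0]])

```text
t: 25.35
tool_pos: [0.5303, 0.0301, 0.0466]
tool_rot: [-3.14, -0.003, 2.826]
contact_force: [-0.2, -0.1, -1.5]
opening: 0.257
finger_force: 30.0
```

Run:
```python
from pz import *
s=sense(); print(s["tool_pos"],s["tool_rot"],s["contact_force"],s["ft_torque"],s["t"])
```

```text
[0.53033932 0.03007363 0.04660243] [-3.13977821e+00 -2.66716816e-03  2.82589963e+00] [-0.15747481 -0.08470181 -1.49311812] [0.07063307 0.17955099 0.02231884] 25.35
```

Emit:
send_rows(offset=[[0,0,0.03],[0,0,0.055],[0,0,0.075],[0,0,0.085],[0,0,0.085]], rotation=[[0,0,0],[0,0,0],[0,0,0],[0,0,0],[0,0,0]])

```text
t: 25.85
tool_pos: [0.532, 0.0286, 0.038]
tool_rot: [-3.141, 0.001, 2.824]
contact_force: [-0.5, -1.1, -2.0]
opening: 0.255
finger_force: 30.0
```

Emit:
send_rows(offset=[[0,0,0.008],[0,0,0.012],[0,0,0.012]], rotation=[[0,0,0],[0,0,0],[0,0,0]])

```text
t: 26.15
tool_pos: [0.532, 0.0286, 0.0365]
tool_rot: [-3.14, 0.001, 2.824]
contact_force: [0.0, 0.7, -2.0]
opening: 0.254
finger_force: 30.0
```

Emit:
send_rows(offset=[[0,0,0.008],[0,0,0.012],[0,0,0.012]], rotation=[[0,0,0],[0,0,0],[0,0,0]])

```text
t: 26.45
tool_pos: [0.5319, 0.0286, 0.0349]
tool_rot: [-3.14, 0.001, 2.824]
contact_force: [0.8, 0.0, -1.8]
opening: 0.254
finger_force: 30.0
```

Emit:
send_rows(offset=[[0,0,0.005],[0,0,0.008],[0,0,0.008]], rotation=[[0,0,0],[0,0,0],[0,0,0]])

```text
t: 26.75
tool_pos: [0.532, 0.0286, 0.0341]
tool_rot: [-3.14, 0.001, 2.824]
contact_force: [0.3, 0.3, -1.0]
opening: 0.254
finger_force: 30.0
```

Emit:
send_rows(offset=[[0,0,0.006],[0,0,0.01],[0,0,0.01]], rotation=[[0,0,0],[0,0,0],[0,0,0]])

```text
t: 27.05
tool_pos: [0.5318, 0.0287, 0.0339]
tool_rot: [-3.141, 0.001, 2.824]
contact_force: [-2.9, -0.7, 7.1]
opening: 0.254
finger_force: 30.0
```

Emit:
send_rows(offset=[[0,0,0],[0,0,0],[0,0,0],[0,0,0],[0,0,0],[0,0,0],[0,0,0],[0,0,0]], rotation=[[0,0,0],[0,0,0],[0,0,0],[0,0,0],[0,0,0],[0,0,0],[0,0,0],[0,0,0]], gripper=-1)

```text
t: 27.85
tool_pos: [0.532, 0.0286, 0.0329]
tool_rot: [-3.14, 0.001, 2.824]
contact_force: [-0.2, 0.4, 0.3]
opening: 0.899
finger_force: 0.0
```

Emit:
send_rows(offset=[[0,0,-0.1],[0,0,-0.35],[0,0,-0.7],[0,0,-0.98],[0,0,-0.98]], rotation=[[0,0,0],[0,0,0],[0,0,0],[0,0,0],[0,0,0]])

```text
t: 28.35
tool_pos: [0.5355, 0.0288, 0.156]
tool_rot: [3.138, 0.012, 2.824]
contact_force: [0.5, -0.5, 0.2]
opening: 1.002
finger_force: 0.0
```

Run:
```python
from pz import *
s=sense(); print(s["tool_pos"],s["tool_rot"],s["contact_force"],s["opening"],s["t"])
y=.318;u=np.array([np.cos(y),-np.sin(y)]);n=np.array([np.sin(y),np.cos(y)]); seat=np.array([.5954,.2723])
tr=seat-.094*u-.0665*n; print("tab_right",tr, "tgt 45 before",tr-.045*u)
p=tr-.045*u; print(rel([p[0],p[1],.15],[np.pi,0,np.pi-y]))
```

```text
[0.53545101 0.02881102 0.15604498] [3.13824825 0.01160536 2.82352912] [ 0.52927188 -0.50252871  0.16255743] 1.0024974922392007 28.35
tab_right [0.48532052 0.23852488] tgt 45 before [0.44257671 0.25259491]
(array([1.319, 1.529, 0.04 ]), array([ 0.0011,  0.0037, -0.    ]))
```

Emit:
send_rows(offset=[[0.15,0.18,0],[0.4,0.46,0],[0.66,0.765,0],[0.66,0.765,0]], rotation=[[0,0,0],[0,0,0],[0,0,0],[0,0,0]], gripper=1)

```text
t: 28.75
tool_pos: [0.4815, 0.1491, 0.1499]
tool_rot: [3.139, -0.004, 2.837]
contact_force: [0.0, 0.1, 0.8]
opening: 0.705
finger_force: 0.0
```

Emit:
send_rows(offset=[[0.25,0.29,0],[0.5,0.58,0],[0.66,0.765,0],[0.66,0.765,0],[0.66,0.765,0]], rotation=[[0,0,0],[0,0,0],[0,0,0],[0,0,0],[0,0,0]])

```text
t: 29.25
tool_pos: [0.4386, 0.2524, 0.1499]
tool_rot: [-3.139, 0.001, 2.825]
contact_force: [0.2, -1.2, -0.5]
opening: 0.276
finger_force: 0.0
```

Emit:
send_rows(offset=[[0,0,0.1],[0,0,0.4],[0,0,0.7],[0,0,0.85],[0,0,0.85],[0,0,0.85]], rotation=[[0,0,0],[0,0,0],[0,0,0],[0,0,0],[0,0,0],[0,0,0]])

```text
t: 29.85
tool_pos: [0.4399, 0.251, 0.0484]
tool_rot: [-3.14, 0.002, 2.821]
contact_force: [-0.3, -0.8, -0.4]
opening: 0.004
finger_force: 0.0
```

Run:
```python
from pz import *
s=sense(); print(s["tool_pos"],s["tool_rot"],s["contact_force"],s["opening"],s["t"])
print(rel([.4426,.2526,.05],[np.pi,0,np.pi-.318]))
# turner check: bench-level blade
im,K,P=cam("top"); h=cv2.cvtColor(im,cv2.COLOR_RGB2HSV); m=np.zeros(im.shape[:2],np.uint8)
m[140:205,295:350]=((h[...,1]<70)&(h[...,2]>80))[140:205,295:350]
q=ray(np.argwhere(m)[:,::-1],.002,K,P).astype(np.float32); print("blade",m.sum(),cv2.minAreaRect(q*1000))
```

```text
[0.43993114 0.25096979 0.04837155] [-3.13972048e+00  1.82574024e-03  2.82110070e+00] [-0.29119737 -0.75425773 -0.44661743] 0.004328844294466945 29.85
(array([-0.017,  0.02 , -0.014]), array([-0.0006,  0.0006, -0.0008]))
blade 761 ((625.5088500976562, -1.425323486328125), (86.27783966064453, 135.1778564453125), 71.882080078125)
```

Emit:
send_rows(offset=[[-0.05,0.02,0],[-0.13,0.02,0],[-0.2,0.02,0],[-0.25,0.02,0],[-0.3,0.02,0],[-0.35,0.02,0],[-0.4,0.02,0],[-0.46,0.02,0],[-0.52,0.02,0],[-0.58,0.02,0],[-0.62,0.02,0],[-0.62,0.02,0]], rotation=[[0,0,0],[0,0,0],[0,0,0],[0,0,0],[0,0,0],[0,0,0],[0,0,0],[0,0,0],[0,0,0],[0,0,0],[0,0,0],[0,0,0]])

```text
t: 31.1
tool_pos: [0.512, 0.231, 0.0481]
tool_rot: [-3.141, 0.003, 2.823]
contact_force: [0.6, 0.6, -0.5]
opening: 0.004
finger_force: 0.0
```

```bash
cat > chk.py <<'E'
from pz import *
s=sense(); print(s["tool_pos"],s["tool_rot"],s["contact_force"],s["t"])
y=.318;u=np.array([np.cos(y),-np.sin(y)]);n=np.array([np.sin(y),np.cos(y)]); seat=np.array([.5954,.2723])
d=s["tool_pos"][:2]-seat; print("tcp",d@u,d@n)
for c,b in (("scene",(360,150,440,270)),("top",(200,110,290,240))):
    im,e,p,st=pizza(c,b,.05); print(c,e,p,"vs seat",(p-seat)@u,(p-seat)@n)
E
python3 chk.py
```

```text
[0.51199027 0.23096216 0.04808192] [-3.1410428   0.0032965   2.82272804] [ 0.63168291  0.55695133 -0.51548683] 31.1
tcp -0.06630279093001945 -0.06534478188777364
scene ((395.7278747558594, 205.52053833007812), (28.606075286865234, 34.92244338989258), 101.83071899414062) [0.62653574 0.26051867] vs seat 0.0332583135699874 -0.0014555155871295786
top ((240.55406188964844, 180.89805603027344), (33.08087921142578, 33.658485412597656), 54.09541702270508) [0.62163651 0.26183101] vs seat 0.028194392956360587 -0.0017407998536579147
```

Carriage and pizza have moved 36.5 mm together. Continue; about 35 mm left.

Emit:
send_rows(offset=[[-0.04,0,0],[-0.1,0,0],[-0.15,0,0],[-0.2,0,0],[-0.23,0,0],[-0.24,0,0]], rotation=[[0,0,0],[0,0,0],[0,0,0],[0,0,0],[0,0,0],[0,0,0]])

```text
t: 31.8
tool_pos: [0.5384, 0.2225, 0.0482]
tool_rot: [-3.141, 0.002, 2.823]
contact_force: [-2.3, 1.4, 0.4]
opening: 0.002
finger_force: 1.3
```

Emit:
send_rows(offset=[[-0.012,0,0],[-0.025,0,0],[-0.025,0,0]], rotation=[[0,0,0],[0,0,0],[0,0,0]])

```text
t: 32.1
tool_pos: [0.5408, 0.2217, 0.0482]
tool_rot: [-3.141, 0.002, 2.824]
contact_force: [-1.0, 1.0, 0.4]
opening: 0.005
finger_force: 0.9
```

Emit:
send_rows(offset=[[-0.012,0,0],[-0.02,0,0],[-0.02,0,0]], rotation=[[0,0,0],[0,0,0],[0,0,0]])

```text
t: 32.4
tool_pos: [0.543, 0.2209, 0.0482]
tool_rot: [-3.141, 0.001, 2.824]
contact_force: [-2.1, 1.5, 0.4]
opening: 0.007
finger_force: 1.1
```

Emit:
send_rows(offset=[[-0.01,0,0],[-0.02,0,0],[-0.02,0,0]], rotation=[[0,0,0],[0,0,0],[0,0,0]])

```text
t: 32.7
tool_pos: [0.5445, 0.2204, 0.0482]
tool_rot: [-3.14, -0.0, 2.824]
contact_force: [-4.3, 1.5, 2.2]
opening: 0.007
finger_force: 2.1
```

Emit:
send_rows(offset=[[-0.01,0,0],[-0.012,0,0],[-0.012,0,0]], rotation=[[0,0,0],[0,0,0],[0,0,0]])

```text
t: 33.0
tool_pos: [0.5444, 0.2204, 0.0482]
tool_rot: [-3.14, -0.003, 2.825]
contact_force: [-6.7, 2.3, 3.8]
opening: 0.003
finger_force: 3.3
```

```bash
python3 chk.py
```

```text
[0.54441802 0.22043396 0.04819966] [-3.13960160e+00 -2.80009538e-03  2.82464336e+00] [-6.70061919  2.25970535  3.82398574] 33.0
tcp -0.03220905567398141 -0.0652060156221997
scene ((393.9725036621094, 212.48097229003906), (28.46051788330078, 35.55073165893555), 103.72952270507812) [0.65868816 0.24959762] vs seat 0.06721335985761943 -0.0017759978220262575
top ((242.73138427734375, 169.52366638183594), (26.59403419494629, 35.036651611328125), 63.405609130859375) [0.66218887 0.25567986] vs seat 0.06863682736016317 0.00509585604453797
```

Emit:
send_rows(offset=[[-0.012,0,0],[-0.02,0,0],[-0.02,0,0],[-0.02,0,0]], rotation=[[0,0,0],[0,0,0],[0,0,0],[0,0,0]])

```text
t: 33.5
tool_pos: [0.5443, 0.2204, 0.0482]
tool_rot: [-3.138, -0.007, 2.825]
contact_force: [-10.0, 4.0, 7.8]
opening: 0.003
finger_force: 5.1
```

Emit:
send_rows(offset=[[0.1,0,0],[0.3,0,0],[0.6,0,0],[0.6,0,-0.3],[0.6,0,-0.7],[0.6,0,-1],[0.6,0,-1]], rotation=[[0,0,0],[0,0,0],[0,0,0],[0,0,0],[0,0,0],[0,0,0],[0,0,0]])

```text
t: 34.2
tool_pos: [0.4854, 0.2421, 0.1737]
tool_rot: [3.134, 0.013, 2.822]
contact_force: [1.0, 0.3, -0.3]
opening: 0.004
finger_force: 0.0
```

Emit:
send_rows(offset=[[0.3,0,0],[0.6,0,-0.1],[0.9,0,-0.2],[0.9,0,-0.2],[0.9,0,-0.2],[0.9,0,-0.2]], rotation=[[0,0,0],[0,0,0],[0,0,0],[0,0,0],[0,0,0],[0,0,0]])

```text
t: 34.8
tool_pos: [0.3793, 0.2744, 0.1915]
tool_rot: [-3.14, 0.003, 2.821]
contact_force: [0.2, -0.2, -0.0]
opening: 0.005
finger_force: 0.0
```

```bash
python3 chk.py
python3 - <<'E'
from pz import *
im,K,P=cam("top"); im0,_,_=ld("top0.npz")
h=cv2.cvtColor(im,cv2.COLOR_RGB2HSV); m=np.zeros(im.shape[:2],np.uint8)
m[140:205,295:350]=((h[...,1]<70)&(h[...,2]>80))[140:205,295:350]
m=cv2.morphologyEx(m,cv2.MORPH_OPEN,np.ones((7,7)))
q=ray(np.argwhere(m)[:,::-1],.002,K,P).astype(np.float32); print("blade",m.sum(),cv2.minAreaRect(q*1000))
d=np.abs(im.astype(int)-im0).mean(2)
for n,(x0,y0,x1,y1) in dict(can=(316,236,342,262),bottle=(300,114,323,142),spiral=(140,175,190,250),cartons=(443,183,508,242),tray=(362,148,428,217)).items(): print(n,d[y0:y1,x0:x1].mean().round(1))
E
```

```text
[0.37926262 0.27435386 0.1915198 ] [-3.14004919e+00  2.68986897e-03  2.82131796e+00] [ 0.21252226 -0.22048343 -0.00958566] 34.8
tcp -0.20594300450842995 -0.06562824165634798
scene ((393.7965087890625, 212.537353515625), (28.497610092163086, 35.22525405883789), 101.87388610839844) [0.65891858 0.24885548] vs seat 0.06766426898266517 -0.0024088823331160115
top ((243.91920471191406, 171.8580322265625), (32.89789581298828, 33.57986068725586), 71.94007873535156) [0.6540185  0.25118791] vs seat 0.06228058627927084 -0.001725486555045598
blade 722 ((632.70068359375, -3.5852890014648438), (86.17662048339844, 120.02719116210938), 73.07838439941406)
can 2.0
bottle 1.8
spiral 2.1
cartons 1.8
tray 11.3
```

```bash
python3 -c "
from rig import *
print(finish_job())"
```

```text
the job is handed in; nothing more can be done
None
```

Handed in at about 35 s: the pizza sits on both carriage ledges about 2 mm off centre, the turner is back on the bare bench, the carriage is pushed home to its stop (about 71 mm of travel), and the can, bottle, spiral motor and cartons show no movement in the top camera.

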